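# Put the bench scraper in its sanitising dock and start it

### The arm

A 7-joint arm with a two-finger parallel gripper is mounted at the origin on the work surface. World frame = base frame: x ahead of the robot, y to its left, z up, the work surface at z = 0. Lengths are in m, angles in rad, forces in N, time in s.
With the tool pointing down it reaches from about 0.425 to 0.975 m from the base axis. Payload 16.7 kg.
Tool frame: the origin (TCP) lies on the front face of the gripper's body, between the roots of the fingers; the fingertips stand 73 mm ahead of it and the grasp point (between the pads) lies 54 mm ahead of it; z points along the fingers, y is the line along which they close (so a half turn about z gives the same grasp; the last joint's range is limited). The gripper opens to 85 mm and grips with 20 to 120 N. Pads are 22 mm wide; open, the fingers measure 114 mm over their backs; the gripper's body (76 mm by 85 mm) begins 54 mm behind the grasp point. The pads swing forward as they close: fully open they stand 13 mm farther back than shut.
Start: joints at [1.099, 0.426, 0.074, 1.606, -0.034, 1.111, -0.067], TCP at [0.213, -0.64, 0.304] pointing down, gripper open.
Joint ranges: [-2.85, 2.85], [-0.5, 2.14], [-1.23, 1.37], [0.21, 2.46], [-1.02, 4.16], [0.16, 2.05], [-2.73, 2.73]. Speed limits (rad/s): [1.89, 1.89, 2.39, 2.39, 3.01, 3.01, 3.01].

### API

Orientations are given as [roll, pitch, yaw] about the fixed x, y, z axes, in that order (R = Rz(yaw) Ry(pitch) Rx(roll)).
In Python, from rig import r gives the robot as it stands.
- The arm moves only by the tool carry_out, never from a script. Its argument "motion" is a list that holds one entry, the list of rows, each a list of 5 numbers: the shift along the world's x, y, z in mm, then the turn about the world's z in degrees, then the finger opening in mm, from 0 to 85.4. A call has exactly 8 rows; each row is the pose to reach, as a shift and turn from the pose commanded when the call began; what a row does not reach only later rows make up. A row lasts 1/8 s, in which the tool goes at most 62.5 mm and 10.7 degrees, less where a joint would pass 70% of its speed; a pose out of reach is approached as far as the arm can. A call with a gripper value outside its range is refused whole. The fingers move at their own pace and stop on an object; "grip_force" is the grip in N (left out, the last holds). Time passes only in rows, so rows that repeat a pose let the fingers close, or fill a call up. It gives the time, the measured TCP pose, the force, the opening and the grip force at its end, in the units of the state.
- r.sense(): the state, without advancing time (a new reading comes with each control period).
- r.read_camera(name): name is "scene" or "top" or "wrist"; returns the picture (420x560x3 uint8, blue, green, red); there is no depth.
- r.camera_params(name): a dict with "fx", "fy", "cx", "cy" (pixels), "T" (4x4, takes a point from camera to world coordinates). Camera axes: x right, y up, looking along -z (the intrinsics and any distortion apply to the point x, -y, -z); pixel columns grow to the right and rows downward; lengths in m; the calibration is good to about 2 mm. A picture is of the moment at which its call begins: read the wrist's pose just before it. camera_params takes no time and is no camera call; for the wrist camera it gives the pose at the moment of the call.
- r.finish_job(): hands the job in; it is judged then, once.
The state is a dict: "clock": time; "joints": joint angles; "qvel": joint speeds; "joint_torque": joint torques, N m; "position": TCP position; "orientation": TCP orientation; "ft_force": force on the tool from outside, world axes, zero at the start; "ft_torque": the same for the moment, N m; "opening": finger opening in m; "finger_force": force on a finger pad.
Only numpy, scipy, OpenCV 4.12 (cv2) and the standard library are available. Lean on these libraries where they do the work, as an engineer would, in place of code of your own. Each camera call takes 0.05 s, during which the arm holds its last target. There are 200 camera calls.

### The job

Slide the bench scraper along the counter, without lifting it, blade first into the slot of the sanitising dock until it is fully home, with its handle against the dock's front. Then turn the spring-loaded knob on top of the dock clockwise all the way to its stop and let it go so that it springs back. Leave the spoon, the bowl and the jug where they are.

Things in the scene. Friction and masses are not known exactly. Their poses are not given: they have to be found in the camera images.
- dock: Low stainless sanitising dock fixed to the counter, 150 (x) by 200 (y) by 50 mm high, grey top panel at 52 mm. Origin: centre of its underside, at counter level. Its x axis points level into the slot, away from the opening; z up. The slot is in its front face (x = -75 mm).
- slot_mouth (a point): Middle of the slot's opening in the dock's front face, at counter level; axes as the dock's (x into the slot). Slot: level, 147 mm wide, 12 mm high, 130 mm deep; its floor is the counter. From its sides 14 mm high guide cheeks flare outwards by 30 degrees, to 43 mm before the front face, where the gap is 197 mm wide. The scraper slides on the counter with 1 to 4 N.
- scraper: Loose flat bench scraper, 140 mm wide (y): white blade 4 mm thick reaching 90 mm ahead (+x) of a black bar handle 36 mm deep (x = -36 to 0), 20 mm high, full width. Origin: middle of the handle's front face, at counter level; z up. About 0.25 kg, centre of mass 13 mm ahead of the origin. Home: origin at slot_mouth, same axes; the handle, too high for the slot, stops on the dock's front.
- start_knob (a joint): Turn of the knob on top of the dock, rad: 0 at rest, growing clockwise seen from above, hard stop at 1.2. A spring drives it back to 0 (0.02 N m at rest, 0.1 N m at the stop).
- knob_grip (a point): On the knob's vertical axis over the dock's centre, 82 mm above the counter, the height to grip. The knob is a black upright bar 64 mm long, 16 mm thick, 59 to 93 mm above the counter, on a round foot of 28 mm radius. This point's x axis runs along the bar and turns with it; at rest it is the dock's x axis.
- spoon: Serving spoon lying on the counter, bystander, 200 mm long; origin at counter level near its middle, x along its length.
- bowl: Steel bowl, bystander, rim radius 75 mm, 65 mm high; origin at the centre of its underside.
- jug: Clear plastic jug with a handle, bystander, radius 55 mm, 140 mm high; origin at the centre of its underside.
There are look-alikes about, which are no part of the job. Leave any blue or green look-alike of the scraper alone.

How it is judged:
By the outcome, as a careful person would: the job done as asked, in the order asked, and still so for the second after the job is handed in, with the robot touching nothing.
It also fails if it takes over 51 s, if anything falls off the work surface, if the arm or the gripper's body presses on something with over 40 N, if the wrist force passes 120 N, or if a joint passes its speed limit or range.

## Working session

There is one attempt and no reset: what is moved stays moved. The work goes in short steps, Python scripts to look and compute and a tool call to move; the robot and the scene stay as the last step left them, time stands still between calls to the robot, and variables do not carry over. Pictures are saved under pics/ and viewed, at most 10 in all, crops included, and the job is handed in when it is done.

Besides the shell and the picture viewer there is one more tool, called after ">>>" as name(argument=value, ...), one argument or row to a line, values as JSON. carry_out: Moves the arm, as the interface text tells. Its arguments: {"type":"object","properties":{"motion":{"type":"array"},"grip_force":{"type":"number"}},"required":["motion"]}

```bash
mkdir -p pics; cat > h.py <<'E'
import numpy as np, cv2
from rig import r
def snap(n,f):
    P=r.camera_params(n); im=np.array(r.read_camera(n)); cv2.imwrite('pics/'+f,im); return im,P
def px2w(P,u,v,z):
    T=np.array(P['T']); d=T[:3,:3]@np.array([(u-P['cx'])/P['fx'],-(v-P['cy'])/P['fy'],-1]); o=T[:3,3]
    return o+d*(z-o[2])/d[2]
def w2px(P,p):
    T=np.array(P['T']); c=T[:3,:3].T@(np.array(p)-T[:3,3]); return P['cx']-P['fx']*c[0]/c[2], P['cy']+P['fy']*c[1]/c[2]
E
python3 - <<'E'
from h import *
a,P=snap('top','top0.png'); b,Q=snap('scene','sc0.png')
print({k:np.round(v,3) if not isinstance(v,str) else v for k,v in P.items()}); print(np.round(Q['T'],2)); s=r.sense(); print(s['clock'],s['position'],s['orientation'])
E
```

```text
{'fx': np.float64(456.215), 'fy': np.float64(456.215), 'cx': np.float64(278.251), 'cy': np.float64(209.757), 'T': array([[ 0.007,  0.994, -0.105,  0.437],
       [-1.   ,  0.007,  0.005,  0.038],
       [ 0.005,  0.105,  0.995,  1.178],
       [ 0.   ,  0.   ,  0.   ,  1.   ]])}
[[-0.22 -0.58  0.78  1.69]
 [ 0.97 -0.13  0.18  0.31]
 [-0.    0.8   0.6   0.93]
 [ 0.    0.    0.    1.  ]]
0.1 [ 0.21334403 -0.64008208  0.30324615] [-3.14037283e+00  1.22358060e-04  3.21756094e-01]
```

View pics/top0.png

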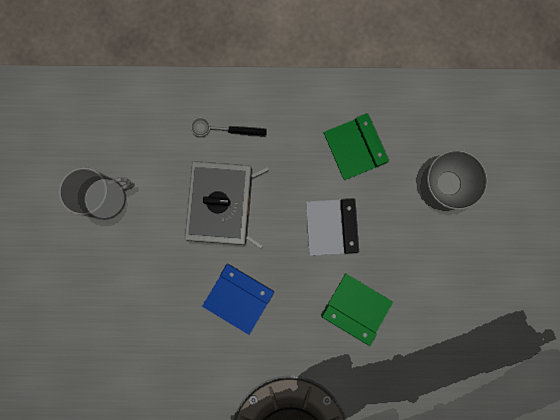

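View pics/sc0.png

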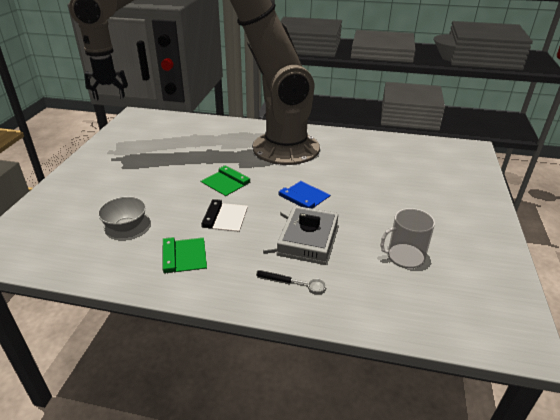

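Candidates for the scraper in the top view are green (355,147), green (357,310), blue (238,298) and the white-bladed one with a black handle (332,227). The last matches the description. The dock is at (219,203) with its mouth to the right and the knob at (217,202). I'll check this in one close crop.

```bash
python3 - <<'E'
from h import *
im=cv2.imread('pics/top0.png'); c=im[150:265,180:370]; cv2.imwrite('pics/crop.png',cv2.resize(c,None,fx=4.2,fy=4.2,interpolation=cv2.INTER_CUBIC))
P=r.camera_params('top')
g=cv2.cvtColor(im,cv2.COLOR_BGR2GRAY)
for nm,m,z in (('blade',(g>140),.004),):
    m=m.astype(np.uint8); m[:, :300]=0; m[:,370:]=0;m[:190]=0;m[262:]=0
    n,l,s,ce=cv2.connectedComponentsWithStats(m); k=1+np.argmax(s[1:,4]); pts=np.argwhere(l==k)[:,::-1].astype(np.float32)
    b=cv2.boxPoints(cv2.minAreaRect(pts)); print(nm,b.round(1).tolist()); w=[px2w(P,*q,z) for q in b]; print(np.round(w,4)); print([np.linalg.norm(w[i]-w[i-1]).round(4) for i in range(4)])
E
```

```text
blade [[308.0, 231.0], [308.0, 231.0], [308.0, 227.0], [308.0, 227.0]]
[[ 0.5063 -0.045   0.004 ]
 [ 0.5063 -0.045   0.004 ]
 [ 0.5166 -0.045   0.004 ]
 [ 0.5166 -0.045   0.004 ]]
[np.float64(0.0103), np.float64(0.0), np.float64(0.0103), np.float64(0.0)]
```

View pics/crop.png

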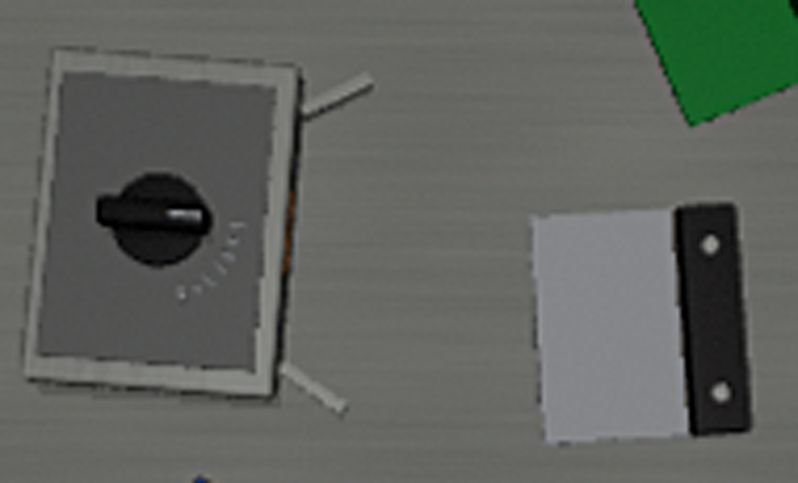

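The crop confirms the white-bladed scraper with its blade facing the dock. The blade's front edge runs (531,217)–(546,441) and the handle's corners are (678,207), (738,204), (750,431), (690,436). The dock's top corners are (54,50), (299,68), (272,398), (25,380).

```bash
python3 - <<'E'
from h import *
P=r.camera_params('top')
f=lambda L,z:np.array([px2w(P,180+(x+.5)/4.2-.5,150+(y+.5)/4.2-.5,z) for x,y in L])
D=f([(54,50),(299,68),(272,398),(25,380)],.05); B=f([(531,217),(546,441)],.004); H=f([(678,207),(738,204),(750,431),(690,436)],.02); C=f([(372,79),(345,409)],.014)
for n,A in zip('DBHC',(D,B,H,C)): print(n,A[:,:2].round(4).tolist(),[np.linalg.norm(A[i]-A[i-1]).round(4) for i in range(len(A))])
ang=lambda v:np.degrees(np.arctan2(v[1],v[0]))
print('dock',D.mean(0),ang(D[0]-D[1]),ang(D[3]-D[2]),ang(D[1]-D[2])+90,ang(D[0]-D[3])+90)
print('knob',f([(155,215)],.093),'scr ang',ang(H[0]-H[3])+90,ang(H[1]-H[2])+90,ang(B[0]-B[1])+90,'handle c',H.mean(0),'blade c',B.mean(0))
s=r.sense();print(s['position'],np.degrees(s['orientation']),s['joints'])
E
```

```text
D [[0.6762, 0.2483], [0.6664, 0.1018], [0.4695, 0.1151], [0.4791, 0.2602]] [np.float64(0.1974), np.float64(0.1469), np.float64(0.1973), np.float64(0.1454)]
B [[0.5834, -0.04], [0.4458, -0.0491]] [np.float64(0.1379), np.float64(0.1379)]
H [[0.5882, -0.1285], [0.5903, -0.1652], [0.4525, -0.1709], [0.4493, -0.1347]] [np.float64(0.1391), np.float64(0.0367), np.float64(0.1379), np.float64(0.0363)]
C [[0.6671, 0.0588], [0.4642, 0.0733]] [np.float64(0.2034), np.float64(0.2034)]
dock [0.5728037  0.18134998 0.05      ] 86.1687723164904 86.22513579205994 86.12800839472199 86.55713693011123
knob [[0.57191327 0.18028692 0.093     ]] scr ang 92.52824886008978 92.3669080298975 93.81396850492307 handle c [ 0.5200479  -0.14981904  0.02      ] blade c [ 0.51458991 -0.04456173  0.004     ]
[ 0.21334403 -0.64008208  0.30324615] [-1.79930109e+02  7.01060043e-03  1.84352662e+01] [ 1.0995016   0.42670079  0.07388301  1.60657569 -0.03407638  1.11080187
 -0.06708925]
```

>>> carry_out(
  motion=[
    [[30,50,0,-3,80],[65,105,-10,-6,80],[105,165,-20,-9,80],[140,220,-40,-12,80],[175,280,-60,-15.6,80],[205,330,-80,-15.6,80],[240,385,-90,-15.6,80],[275,440,-90,-15.6,80]],
  ],
  grip_force=30,
)

```text
clock: 1.1
position: [0.4708, -0.2269, 0.2153]
orientation: [-3.141, 0.001, 0.049]
ft_force: [0.9, -1.2, 0.2]
opening: 0.0798
finger_force: 0.0
```

>>> carry_out(
  motion=[
    [[20,30,0,0,70],[32,50,0,0,70],[32,50,0,0,70],[32,50,0,0,70],[32,50,0,0,70],[32,50,0,0,70],[32,50,0,0,70],[32,50,0,0,70]],
  ],
)

```text
clock: 2.1
position: [0.5025, -0.1788, 0.2161]
orientation: [-3.142, -0.0, 0.049]
ft_force: [-0.4, 0.3, -0.2]
opening: 0.0701
finger_force: 0.0
```

```bash
python3 - <<'E'
from h import *
s=r.sense();print(s['clock'],s['position'],np.degrees(s['orientation']),s['joints'].round(2) if hasattr(s['joints'],'round') else s['joints'],s['ft_force'])
im,P=snap('wrist','w1.png'); print(np.round(P['T'],3),P['fx'],P['cx'],P['cy'])
E
```

```text
2.1 [ 0.50245122 -0.17884158  0.21610377] [-1.79998702e+02 -1.86009333e-03  2.82242052e+00] [ 0.33  0.3  -0.13  2.    0.05  0.84 -1.35] [-0.4154849   0.27545611 -0.22989935]
[[ 0.05   0.964  0.26   0.569]
 [-0.999  0.048  0.012 -0.176]
 [-0.001 -0.26   0.966  0.285]
 [ 0.     0.     0.     1.   ]] 334.9194000418703 279.7246933075215 209.5321046970566
```

View pics/w1.png

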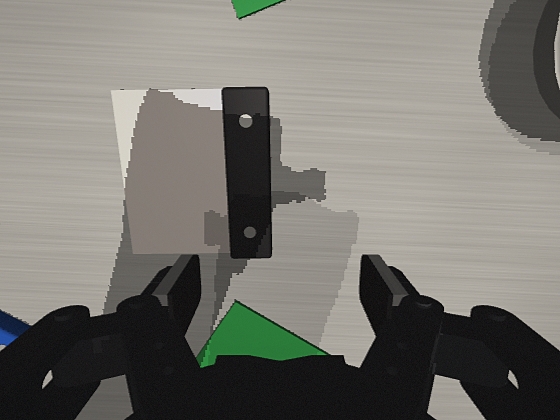

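The wrist view shows the black handle with top corners (222,88), (268,88), (271,257), (231,257). The fingers are at (190,290) and (370,290), so they still need to move to +x and +y.

```bash
python3 - <<'E'
from h import *
P=r.camera_params('wrist')
H=np.array([px2w(P,u,v,.02) for u,v in [(222,88),(268,88),(271,257),(231,257)]]); B=np.array([px2w(P,u,v,.004) for u,v in [(111,91),(132,253)]])
ang=lambda v:np.degrees(np.arctan2(v[1],v[0]))+90
print(H.round(4),[np.linalg.norm(H[i]-H[i-1]).round(4) for i in range(4)],H.mean(0),ang(H[0]-H[3]),ang(H[1]-H[2]),B.round(4),ang(B[0]-B[1]))
E
```

```text
[[ 0.589  -0.1313  0.02  ]
 [ 0.5907 -0.1656  0.02  ]
 [ 0.455  -0.1737  0.02  ]
 [ 0.4533 -0.1396  0.02  ]] [np.float64(0.1359), np.float64(0.0344), np.float64(0.1359), np.float64(0.0341)] [ 0.5219955  -0.15251706  0.02      ] 93.5201930113084 93.41214001572857 [[ 0.5836 -0.0406  0.004 ]
 [ 0.4458 -0.0483  0.004 ]] 93.19900476945587
```

>>> carry_out(
  motion=[
    [[10,15,0,0.4,70],[18.5,28,0,0.4,70],[18.5,28,-45,0.4,70],[18.5,28,-90,0.4,70],[18.5,28,-120,0.4,70],[18.5,28,-134,0.4,70],[18.5,28,-134,0.4,70],[18.5,28,-134,0.4,70]],
  ],
)

```text
clock: 3.15
position: [0.5218, -0.1506, 0.0832]
orientation: [3.141, -0.002, 0.057]
ft_force: [1.0, 0.1, -0.7]
opening: 0.0699
finger_force: 0.0
```

>>> carry_out(
  motion=[
    [[0,0,0,0,45],[0,0,0,0,30],[0,0,0,0,30],[0,0,0,0,30],[0,0,0,0,30],[0,0,0,0,30],[0,0,0,0,30],[0,0,0,0,30]],
  ],
  grip_force=30,
)

```text
clock: 4.15
position: [0.5214, -0.1509, 0.083]
orientation: [3.141, -0.001, 0.056]
ft_force: [-2.6, 0.3, 11.3]
opening: 0.0356
finger_force: 29.2
```

>>> carry_out(
  motion=[
    [[4,8,0,-1,30],[12,28,0,-3,30],[22,54,0,-5,30],[30,80,0,-7,30],[35,105,0,-7,30],[37,122,0,-7,30],[38,130,0,-7,30],[38,130,0,-7,30]],
  ],
)

```text
clock: 5.15
position: [0.5597, -0.0202, 0.083]
orientation: [-3.141, -0.002, -0.065]
ft_force: [0.1, 1.2, 7.9]
opening: 0.0349
finger_force: 29.5
```

```bash
python3 - <<'E'
from h import *
s=r.sense();print(s['clock'],s['position'],np.degrees(s['orientation']),s['ft_force'])
a,P=snap('top','top2.png'); b,Q=snap('wrist','w2.png')
cv2.imwrite('pics/c2.png',np.vstack([cv2.resize(a[150:250,180:340],None,fx=4,fy=4,interpolation=cv2.INTER_CUBIC)[:, :640]]))
E
```

```text
5.15 [ 0.559736   -0.02022316  0.08303117] [-1.79987091e+02 -1.01942405e-01 -3.74101383e+00] [0.11833696 1.15644719 7.85332583]
```

View pics/w2.png

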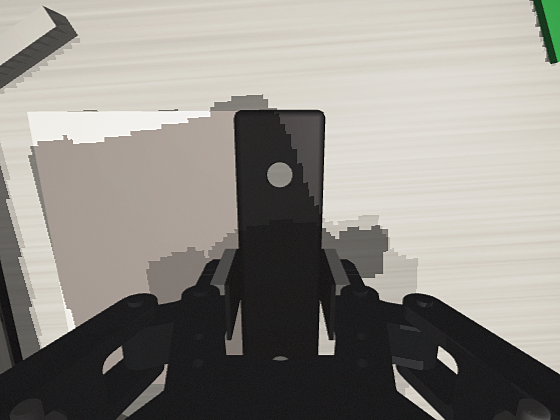

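View pics/c2.png

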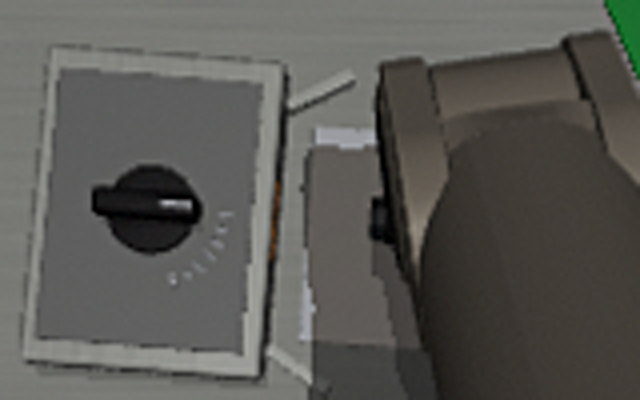

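The wrist view shows the blade's far edge along row 111 (30–235) and one guide cheek at (75,37)–(0,88). In the top view the blade is between the cheeks, with roots at (289,108) and (272,350) and the blade's front corner at (314,127).

```bash
python3 - <<'E'
from h import *
P=r.camera_params('top');Q=r.camera_params('wrist')
d=np.array([np.cos(np.radians(86.25)),np.sin(np.radians(86.25))]);l=np.array([-d[1],d[0]]);c=np.array([.5728,.1814])
fr=lambda p:((p[:2]-c)@d*1e3,(p[:2]-c)@l*1e3)
f=lambda x,y,z:px2w(P,180+(x+.5)/4-.5,150+(y+.5)/4-.5,z)
for n,a in dict(rootU=(289,108,.014),tipU=(352,80,.014),rootL=(272,350,.014),bladeU=(314,127,.004),dTL=(52,47,.05),dTR=(285,62,.05),dBR=(261,380,.05),dBL=(22,361,.05)).items(): print(n,np.round(fr(f(*a)),1))
for n,a in dict(bF=(30,111,.004),bB=(235,111,.004),hFl=(235,112,.02),hB=(325,112,.02),cheekTip=(76,37,.014),cheekA=(0,88,.014),cheek2=(44,8,.014)).items(): print(n,np.round(fr(px2w(Q,*a)),1))
p=r.sense()['position'];print('tcp',fr(p))
E
```

```text
rootU [-75.8 -77.6]
tipU [-115.   -98.9]
rootL [-77.1  78.9]
bladeU [-92.3 -68.1]
dTL [ 73.2 -99.2]
dTR [ -73.4 -100.3]
dBR [-74.2  99.2]
dBL [73.6 98.2]
bF [-95.9 -69.8]
bB [-183.   -69.9]
hFl [-185.1  -69.1]
hB [-219.2  -69.2]
cheekTip [-125.5  -96.3]
cheekA [-93.  -78.2]
cheek2 [-115.2 -106. ]
tcp (np.float64(-202.05179943420612), np.float64(-0.14530843851699787))
```

>>> carry_out(
  motion=[
    [[0.5,8,0,0,30],[1.6,24,0,0,30],[2.9,44,0,0,30],[3.9,60,0,0,30],[4.7,72,0,0,30],[4.7,72,0,0,30],[4.7,72,0,0,54],[4.7,72,0,0,54]],
  ],
)

```text
clock: 6.25
position: [0.5637, 0.0512, 0.0822]
orientation: [-3.142, -0.0, -0.066]
ft_force: [0.4, 0.8, 0.0]
opening: 0.0541
finger_force: 0.0
```

>>> carry_out(
  motion=[
    [[0,0,0,0,54],[0,0,10,0,54],[0,0,40,0,54],[-2,-35,60,10,54],[-4,-65,60,20,70],[-5,-75,60,30,80],[-5,-75,60,40,80],[-5,-75,60,50,80]],
  ],
)

```text
clock: 7.25
position: [0.5588, -0.0241, 0.1428]
orientation: [3.141, -0.0, 0.812]
ft_force: [0.7, 0.5, -0.7]
opening: 0.0802
finger_force: 0.0
```

```bash
python3 - <<'E'
from h import *
s=r.sense();print(s['clock'],s['position'],np.degrees(s['orientation']),s['ft_force'],s['joints'])
b,Q=snap('wrist','w3.png')
E
```

```text
7.25 [ 0.55877147 -0.02410775  0.14281326] [ 1.79968556e+02 -1.11098435e-02  4.65255391e+01] [ 0.65580336  0.47241913 -0.69470177] [ 0.16834699  0.45521956 -0.29750652  1.98290759  0.19493658  0.72994147
 -1.00517156]
```

View pics/w3.png

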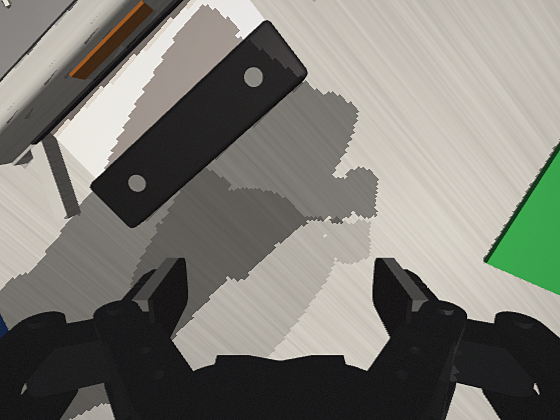

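The wrist view shows the blade entering the slot, with the handle at (92,187)–(305,70) parallel to the dock front and clear of the fingers. Next I turn the gripper and push from behind with both fingers.

>>> carry_out(
  motion=[
    [[0,0,0,10,80],[0,5,0,20,80],[0,10,-10,30,80],[1,15,-25,39.7,80],[2,19,-45,39.7,80],[2,19,-60,39.7,80],[2,19,-69,39.7,80],[2,19,-72,39.7,80]],
  ],
)

```text
clock: 8.3
position: [0.5605, -0.0047, 0.0695]
orientation: [-3.141, 0.0, 1.499]
ft_force: [-0.1, -0.2, -0.4]
opening: 0.0799
finger_force: 0.0
```

>>> carry_out(
  motion=[
    [[0.3,5,0,0,80],[0.9,14,0,0,80],[1.5,23,0,0,80],[2,32,0,0,80],[2.6,40,0,0,80],[3,48,0,0,80],[3.5,54,0,0,80],[3.5,54,0,0,80]],
  ],
)

```text
clock: 9.3
position: [0.5642, 0.0502, 0.07]
orientation: [-3.142, -0.001, 1.501]
ft_force: [-0.9, 0.4, 0.2]
opening: 0.0802
finger_force: 0.0
```

>>> carry_out(
  motion=[
    [[0.1,1.5,0,0,80],[0.2,3,0,0,80],[0.3,4.5,0,0,80],[0.4,6,0,0,80],[0.5,7.5,0,0,80],[0.6,9,0,0,80],[0.6,9,0,0,80],[0.6,9,0,0,80]],
  ],
)

```text
clock: 10.3
position: [0.5649, 0.0584, 0.0702]
orientation: [3.141, -0.0, 1.5]
ft_force: [-0.4, 0.2, 0.2]
opening: 0.0799
finger_force: 0.0
```

```bash
python3 - <<'E'
from h import *
s=r.sense();print(s['clock'],s['position'],s['ft_force'],s['ft_torque'])
b,Q=snap('top','t4.png'); w,_=snap('wrist','w4.png')
cv2.imwrite('pics/c4.png',np.hstack([cv2.resize(b[150:260,180:290],(400,400)),cv2.resize(w[:400,80:480],(400,400))]))
E
```

```text
10.3 [0.5648909  0.05843827 0.07016285] [-0.38543901  0.18188323  0.15702225] [ 0.02081612 -0.05264511  0.05133933]
```

View pics/c4.png

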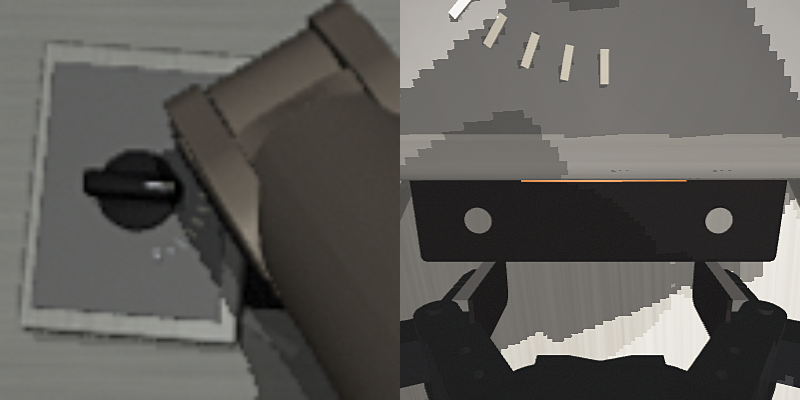

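The wrist crop shows the handle (415–785, 180–260) almost against the dock front, with a thin orange gap line left at row 180. I'll push a little more until the force rises.

>>> carry_out(
  motion=[
    [[0.1,1,0,0,80],[0.1,2,0,0,80],[0.2,3,0,0,80],[0.2,3.5,0,0,80],[0.3,4,0,0,80],[0.3,4.5,0,0,80],[0.3,5,0,0,80],[0.3,5,0,0,80]],
  ],
)

```text
clock: 11.4
position: [0.565, 0.0608, 0.07]
orientation: [-3.141, 0.003, 1.498]
ft_force: [-0.0, -15.4, 4.7]
opening: 0.0803
finger_force: 7.5
```

>>> carry_out(
  motion=[
    [[-0.5,-8,0,0,80],[-1,-15,0,0,80],[-1,-15,50,0,70],[-1,-15,100,0,60],[0,20,120,0.4,50],[3,60,120,0.4,50],[5,60,120,0.4,50],[5,60,120,0.4,50]],
  ],
)

```text
clock: 12.4
position: [0.57, 0.1229, 0.1898]
orientation: [-3.141, 0.0, 1.507]
ft_force: [0.3, 0.1, -0.4]
opening: 0.0499
finger_force: 0.0
```

```bash
python3 - <<'E'
from h import *
s=r.sense();print(s['clock'],s['position'],np.degrees(s['orientation']),s['ft_force'],s['joints'])
w,_=snap('wrist','w5.png')
E
```

```text
12.4 [0.57000248 0.12285164 0.18976007] [-1.79967192e+02  1.45519680e-02  8.63417105e+01] [ 0.2522218   0.0530624  -0.38930572] [ 0.07744375  0.45141589 -0.50441889  1.89095988  0.27956889  0.86947168
 -0.63075033]
```

View pics/w5.png

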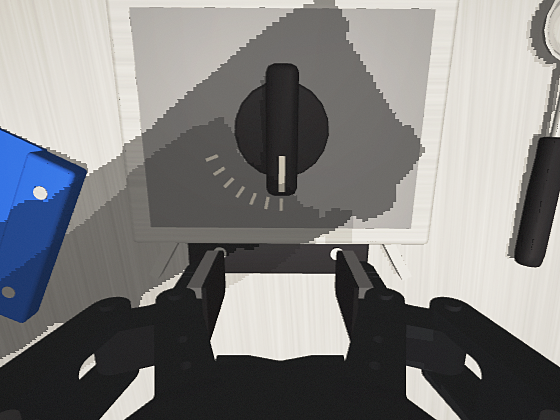

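The wrist view shows the handle flush behind the dock's edge (row 245–270). The knob bar is at (282,63)–(282,195), with its foot centred at about (282,129).

```bash
python3 - <<'E'
from h import *
Q=r.camera_params('wrist')
for a in ((282,63,.093),(282,195,.093),(282,129,.059),(266,130,.093),(298,130,.093)): print(a,px2w(Q,*a).round(4))
E
```

```text
(282, 63, 0.093) [0.5774 0.2126 0.093 ]
(282, 195, 0.093) [0.5735 0.1508 0.093 ]
(282, 129, 0.059) [0.5757 0.1824 0.059 ]
(266, 130, 0.093) [0.5678 0.1833 0.093 ]
(298, 130, 0.093) [0.5832 0.1823 0.093 ]
```

>>> carry_out(
  motion=[
    [[2,30,0,0,50],[4,58.5,0,0,50],[4,58.5,-20,0,50],[4,58.5,-40,0,50],[4,58.5,-53,0,50],[4,58.5,-53,0,30],[4,58.5,-53,0,20],[4,58.5,-53,0,20]],
  ],
)

```text
clock: 13.45
position: [0.5745, 0.1818, 0.1377]
orientation: [3.141, -0.0, 1.507]
ft_force: [0.4, -0.5, 0.2]
opening: 0.0199
finger_force: 0.0
```

>>> carry_out(
  motion=[
    [[0,0,0,0,17],[0,0,0,0,12],[0,0,0,0,10],[0,0,0,0,10],[0,0,0,0,10],[0,0,0,0,10],[0,0,0,0,10],[0,0,0,0,10]],
  ],
  grip_force=30,
)

```text
clock: 14.45
position: [0.5746, 0.1819, 0.1377]
orientation: [3.14, -0.0, 1.507]
ft_force: [1.3, -0.7, 6.4]
opening: 0.0155
finger_force: 33.2
```

>>> carry_out(
  motion=[
    [[0,0,0,-6,10],[0,0,0,-15,10],[0,0,0,-24,10],[0,0,0,-33,10],[0,0,0,-42,10],[0,0,0,-51,10],[0,0,0,-59,10],[0,0,0,-65,10]],
  ],
)

```text
clock: 15.45
position: [0.5744, 0.182, 0.1377]
orientation: [3.142, -0.001, 0.369]
ft_force: [-0.5, -0.1, 6.1]
opening: 0.0151
finger_force: 33.2
```

>>> carry_out(
  motion=[
    [[0,0,0,-1,10],[0,0,0,-2,10],[0,0,0,-3,10],[0,0,0,-4,10],[0,0,0,-5,10],[0,0,0,-5,10],[0,0,0,-5,10],[0,0,0,-5,10]],
  ],
)

```text
clock: 16.45
position: [0.5744, 0.182, 0.1377]
orientation: [-3.142, -0.001, 0.286]
ft_force: [1.2, -0.4, 6.3]
opening: 0.0155
finger_force: 33.4
```

```bash
python3 - <<'E'
from h import *
s=r.sense();print(s['clock'],s['position'],np.degrees(s['orientation']),s['ft_force'],s['ft_torque'],s['opening'],s['joints'])
E
```

```text
16.45 [0.57443012 0.18203949 0.13767927] [-1.79995705e+02 -6.41308835e-02  1.63664830e+01] [ 1.18690675 -0.35522436  6.32408462] [-0.0425377  -0.08250027  0.32233403] 0.015459734338975349 [-0.26707838  0.50892812 -0.18814138  1.89230721  0.13404221  0.75126764
 -1.81511527]
```

>>> carry_out(
  motion=[
    [[0,0,0,-1,10],[0,0,0,-2,10],[0,0,0,-2,10],[0,0,0,-2,10],[0,0,0,-2,10],[0,0,0,-2,10],[0,0,0,-2,10],[0,0,0,-2,10]],
  ],
)

```text
clock: 17.45
position: [0.5744, 0.182, 0.1377]
orientation: [3.142, -0.001, 0.251]
ft_force: [1.1, -1.1, 6.5]
opening: 0.0156
finger_force: 36.7
```

```bash
python3 - <<'E'
from h import *
s=r.sense();print(s['clock'],np.degrees(s['orientation']),s['ft_force'],s['ft_torque'],s['opening'])
E
```

```text
17.45 [ 1.79995177e+02 -6.66168481e-02  1.44036931e+01] [ 1.11268124 -1.12487737  6.47977755] [-0.19681785 -0.10023245  0.90784383] 0.015598879115181659
```

>>> carry_out(
  motion=[
    [[0,0,0,2,80],[0,0,0,2,80],[0,0,0,2,80],[0,0,0,2,80],[0,0,20,2,80],[0,0,50,2,80],[0,0,80,2,80],[0,0,80,2,80]],
  ],
)

```text
clock: 18.45
position: [0.5752, 0.1823, 0.2208]
orientation: [-3.141, -0.005, 0.285]
ft_force: [-0.3, 0.1, -0.4]
opening: 0.0801
finger_force: 0.0
```

>>> carry_out(
  motion=[
    [[0,-20,20,0,80],[0,-60,50,0,80],[-10,-110,90,0,80],[-20,-160,100,0,80],[-20,-200,100,0,80],[-20,-240,100,0,80],[-20,-260,100,0,80],[-20,-260,100,0,80]],
  ],
)

```text
clock: 19.45
position: [0.5537, -0.0797, 0.3174]
orientation: [3.141, 0.0, 0.282]
ft_force: [0.7, 1.3, 0.1]
opening: 0.0797
finger_force: 0.0
```

```bash
python3 - <<'E'
from h import *
s=r.sense();print(s['clock'],s['position'],s['ft_force'])
b,P=snap('top','t6.png')
cv2.imwrite('pics/c6.png',cv2.resize(b[100:270,50:330],None,fx=2.8,fy=2.8,interpolation=cv2.INTER_CUBIC))
E
```

```text
19.45 [ 0.55374748 -0.07972389  0.31736407] [0.73220377 1.34699957 0.07567112]
```

View pics/c6.png

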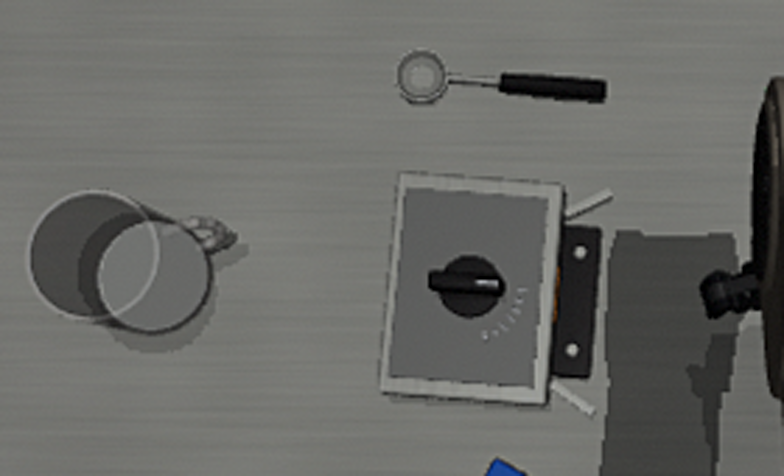

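The knob is back at rest (468,283), and the handle (555–602, 226–378) is against the dock front. The spoon and jug haven't moved. I'll do a numeric check of the handle's rear edge, which should be at -111 mm, before handing in.

```bash
python3 - <<'E'
from h import *
P=r.camera_params('top')
d=np.array([np.cos(np.radians(86.25)),np.sin(np.radians(86.25))]);l=np.array([-d[1],d[0]]);c=np.array([.5728,.1814])
for x,y in ((602,228),(590,378)):
    p=px2w(P,50+(x+.5)/2.8-.5,100+(y+.5)/2.8-.5,.02)[:2]-c; print(p@d*1e3,p@l*1e3)
E
```

```text
-109.8619437082053 -67.36246762255692
-109.33767728860859 70.58741876705633
```

```bash
python3 -c "
from rig import r
print(r.finish_job())"
```

```text
the job is handed in; nothing more can be done
None
```

I slid the scraper into the dock until it was home, with its handle against the dock's front. I then turned the knob clockwise to its stop and let it go; it sprang back to rest. The spoon and jug are where they were, and the arm stayed clear of the bowl, which the final crop did not show. The job was handed in at about 19.5 s; no verdict came back.

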